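# Grease a spare bearing on the carver's bench

## Task

Bring the loose green bearing block up until the plain end of its foot (the end its brass nipple leans away from) sits flush against the wooden bench stop, so that it cannot creep. Then draw the push-type grease gun from its holder, press its coupler squarely onto the tilted nipple until it snaps home, and keep pushing until the spring-loaded nozzle is well over half its stroke into the barrel. Finish there, still gripping the gun and holding it against its spring with the block flush, and leave everything else on the bench where it is.

Things in the scene. Friction and masses are not known exactly. Their poses are not given: they have to be found in the camera images.
- stop: bench stop: wooden batten fixed to the bench by two steel bench dogs, 45 mm (x) by 280 mm (y), 24 mm high (dogs 34 mm). Origin: centre of its underside, on the bench. Its front face, where work is butted, is the plane x = -22.5 mm of its frame; the bench in front of it is on its -x side.
- bearing: loose green iron bearing block, 0.65 kg. Foot 127 (x) by 38 (y) by 14 mm high; on it a round housing of radius 31 about an axis along y at height 34, 34 mm wide between flat side faces, top at 65. Origin: centre of its underside, z up. The nipple leans to -x; the plain end is the face x = +63.5 mm, at first 3 to 10 cm short of the stop, up to 0.45 rad from square.
- heel_l (a point): left corner of the plain end of the bearing's foot: at (63.5, 19, 7) mm in the bearing's frame. Flush means that this and heel_r lie at the stop's front face.
- heel_r (a point): right corner of the plain end of the bearing's foot: at (63.5, -19, 7) mm in the bearing's frame.
- nipple: brass grease nipple fixed on the bearing, tilted 30 degrees from vertical towards the bearing's -x. Origin: top centre of its round head, at (-25, 0, 77.3) mm in the bearing's frame; z points outward along the nipple's axis. Head 7 mm across, neck 4 mm below it, hexagon 11 mm across from 10.5 mm below the top, boss 17 mm across from 15 mm below.
- gun: push-type grease gun, 0.46 kg, upright, nose down in one of the holder's two holes. Origin: on its axis at the underside of the steel barrel (radius 16 mm), which rests on the holder's top; z up the gun. Black rubber grip from z = 29 to 90 mm, 28 mm between its flat sides (along y), 32 mm along x; collar of radius 18.5 below it, red cap up to z = 110. Nozzle down to z = -52 when free.
- nozzle (a joint): how far the spring-loaded nozzle (rod and coupler) is pressed into the barrel: 0 free, 0.016 m fully in. Its spring pushes back with 4.5 N at first and 12.5 N at full stroke; snapping onto the nipple takes about 5 to 7 N, so the nozzle yields some mm before it snaps on.
- coupler_seat (a point): seat inside the gun's coupler, on its axis, 12 mm above the mouth, axes as the gun's; at z = -40 mm of the gun when free. The coupler is a steel sleeve 20 mm across; its conical mouth, 16 mm wide, narrows over 5 mm to a 9.4 mm bore with four spring jaws 6.5 mm below the seat. Snapped home, the nipple's top touches this seat: the two origins meet (within 2 mm) and the z axes agree.
- coupler_mouth (a point): centre of the coupler's rim, the gun's lowest point, 12 mm below the seat.
- holder: dark wooden tool holder fixed to the bench, 165 mm (x) by 75 mm (y), 66 mm high, with two holes 25 mm wide and 61 mm deep at x = -40 and +40 mm. Origin: centre of its underside. The gun must be drawn up by 55 mm to clear it.
- gouge: gouge with a turned wooden handle (30 mm wide, 108 mm tall) and brass ferrule, standing blade down in the other hole of the holder. Origin: on its axis at the foot of the handle, level with the holder's top; z up. Leave it.
- chisel: chisel lying on the bench along its x, dark wooden handle to +x, flat steel blade to -x, 238 mm long, 30 mm high. Origin: on the bench, midway along it. Leave it.
- wax_tin: round yellow and brass tin, 78 mm across, 29 mm high. Origin: centre of its underside. Leave it.
- mallet: round dark wooden carver's mallet standing on its head, head 100 mm across and 125 mm high, handle up to 243 mm. Origin: centre of its underside. Leave it.
- oilstone: grey oilstone in a wooden tray, 75 x 215 x 36 mm (x, y, z). Origin: centre of its underside. Leave it.
- carving: carved wooden block, 150 x 90 x 47 mm. Origin: centre of its underside. Leave it.
- glue: upright white glue bottle with orange cap, 56 mm across, 165 mm high. Origin: centre of its underside. Leave it.

How it is judged (in metres and radians):
On the way, in this order (a step that is already met when the one before it is completed fails the run):
1. the plain end of the bearing's foot is flush against the bench stop (x of heel_l in the frame of stop between -0.0255 and -0.015 m and y of heel_l in the frame of stop between -0.14 and 0.14 m and x of heel_r in the frame of stop between -0.0255 and -0.015 m and y of heel_r in the frame of stop between -0.14 and 0.14 m and angle between bearing's own z axis and vertical below 0.05 rad and height (world z) of bearing below 0.004 m and distance between coupler_seat and nipple above 0.03 m), for 0.2 s.
2. the coupler has snapped home, square on the nipple, with the block flush (z of coupler_seat in the frame of nipple between -0.003 and 0.0022 m and angle between the z axis of coupler_seat and the z axis of nipple, either way round below 0.14 rad and x of coupler_seat in the frame of nipple between -0.003 and 0.003 m and y of coupler_seat in the frame of nipple between -0.003 and 0.003 m and x of heel_l in the frame of stop between -0.0255 and -0.015 m and y of heel_l in the frame of stop between -0.14 and 0.14 m and x of heel_r in the frame of stop between -0.0255 and -0.015 m and y of heel_r in the frame of stop between -0.14 and 0.14 m and angle between bearing's own z axis and vertical below 0.05 rad and height (world z) of bearing below 0.004 m), for 0.1 s.
At the end, for the whole second after the job is handed in: Coupler home on the nipple (seat within 2.2 mm of its top along the axis, 3 mm across, 8 degrees of square), nozzle over 8 mm into the barrel, fingers gripping the gun, both corners of the bearing's plain end within 3 mm of the stop's face, block flat on the bench (all of step 2 and value of joint nozzle above 0.008 m and contact force between gun and the fingers above 3 N and contact force between gun and bearing above 4 N); the arm keeps its last pose, push and grip.
It fails at once if a bystander is disturbed (gouge, chisel, wax tin, mallet, oilstone, carving or glue moved over 25 mm) (distance of any of gouge, chisel, wax_tin, mallet, oilstone, carving, glue from where it was at the start of the episode above 0.025 m).
It also fails if it takes over 64 s, if anything falls off the work surface, if the arm or the gripper's body presses on something with over 40 N, if the wrist force passes 120 N, or if a joint passes its speed limit or range.

## Robot

A 7-joint arm with a two-finger parallel gripper is mounted at the origin on the work surface. World frame = base frame: x ahead of the robot, y to its left, z up, the work surface at z = 0. Lengths are in mm, angles in rad, forces in N, time in s.
With the tool pointing down it reaches from about 350 to 900 mm from the base axis. Payload 8.1 kg.
Tool frame: the origin (TCP) lies at the very end of the fingers, on their centre line; the grasp point (between the pads) lies 19 mm behind it; z points along the fingers, y is the line along which they close (so a half turn about z gives the same grasp; the last joint's range is limited). The gripper opens to 85 mm and grips with 20 to 120 N. Pads are 22 mm wide; open, the fingers measure 114 mm over their backs; the gripper's body (76 mm by 85 mm) begins 54 mm behind the grasp point. The pads swing forward as they close: fully open they stand 13 mm farther back than shut.
Start: joints at [1.111, 0.434, 0.025, 1.573, -0.012, 1.134, -0.075], TCP at [218.276, -585.659, 231.323] pointing down, gripper open.
Joint ranges: [-2.62, 2.62], [-0.44, 2.09], [-1.27, 1.32], [0.08, 2.57], [-1.32, 4.46], [0.12, 2], [-2.74, 2.74]. Speed limits (rad/s): [2.22, 2.22, 3.01, 3.01, 3.14, 3.14, 3.14].

## Interface

Orientations are given as a rotation vector (axis times angle).
In Python, from bench import ctrl, cams, job gives the robot as it stands.
- The arm moves only by the tool jog_arm, never from a script. Its arguments are lists of equal length, an entry for each row: "dp": the shift along the tool's x, y, z in cm, a list of three; "twist": the turn, a rotation vector about the tool's x, y, z in rad, a list of three; "claw": the opening, from -1 (shut) to 1 (fully open). A call has 1 to 12 rows; each row is the pose to reach, as a shift and turn from the pose commanded when the call began, along the tool's axes at that moment; what a row does not reach only later rows make up. A row lasts 1/10 s, in which the tool goes at most 50 mm and 8.59 degrees, less where a joint would pass 70% of its speed; a pose out of reach is approached as far as the arm can. A call with a gripper value outside its range is refused whole. The fingers move at their own pace and stop on an object; "force" is the grip in N (left out, the last holds). Time passes only in rows, so rows that repeat a pose let the fingers close. It gives the time, the measured TCP pose, the force, the opening and the grip force at its end, in the units of the state.
- ctrl.state(): the state, without advancing time (a new reading comes with each control period).
- cams.get_image(name): name is "scene" or "top"; returns a dict with "frame" (400x640x3 uint8, red, green, blue), "fx", "fy", "cx", "cy" (pixels), "D" ([k1, k2, p1, p2, k3] as OpenCV has them; the pictures are not rectified), "extrinsics" (4x4, takes a point from world to camera coordinates). Camera axes: x right, y up, looking along -z (the intrinsics and any distortion apply to the point x, -y, -z); pixel columns grow to the right and rows downward; lengths in mm; the calibration is good to about 2 mm. A picture is of the moment at which its call begins. There is no depth.
- job.close_job(): hands the job in; it is judged then, once.
The state is a dict: "time": time; "joints": joint angles; "joint_vel": joint speeds; "effort": joint torques, N m; "tcp_pos": TCP position; "eef_rot": TCP orientation; "wrist_force": force on the tool from outside, world axes, zero at the start; "wrist_torque": the same for the moment, N m; "finger_gap": finger opening in mm; "gripper_force": force on a finger pad.
Only numpy, scipy, OpenCV 4.12 (cv2) and the standard library are available. Lean on these libraries where they do the work, as an engineer would, in place of code of your own. Each camera call takes 0.05 s, during which the arm holds its last target. There are 200 camera calls.

## Working session

There is one attempt and no reset: what is moved stays moved. The work goes in short steps, Python scripts to look and compute and a tool call to move; the robot and the scene stay as the last step left them, time stands still between calls to the robot, and variables do not carry over. Pictures are saved under pics/ and viewed, at most 10 in all, crops included, and the job is handed in when it is done.

Besides the shell and the picture viewer there is one more tool, called after ">>>" in YAML: its name, and indented under it one key for each argument. jog_arm: Moves the arm, as the interface text tells. Its arguments: {"type":"object","properties":{"dp":{"type":"array","items":{"type":"array","items":{"type":"number"}}},"twist":{"type":"array","items":{"type":"array","items":{"type":"number"}}},"claw":{"type":"array","items":{"type":"number"}},"force":{"type":"number"}},"required":["dp","twist","claw"]}

```bash
mkdir -p pics; ls
python3 - <<'E'
from bench import ctrl,cams
import cv2,numpy as np
for n in("scene","top"):
    d=cams.get_image(n); cv2.imwrite(f"pics/{n}0.png",d["frame"][:,:,::-1])
    print(n,d["fx"],d["fy"],d["cx"],d["cy"],d["D"]);print(np.round(d["extrinsics"],4).tolist())
print(ctrl.state())
E
```

```text
pics
scene 513.3616597781529 513.3616597781529 319.9522451144429 198.03219463183564 [-0.03010137  0.          0.          0.          0.        ]
[[0.8377, 0.5459, -0.0144, -486.7863], [-0.3269, 0.5225, 0.7875, 104.2754], [0.4374, -0.655, 0.6161, -1675.098], [0.0, 0.0, 0.0, 1.0]]
top 411.89383647365185 411.89383647365185 314.3021343287337 198.9194874763524 [-0.09298218  0.          0.          0.          0.        ]
[[0.0199, -0.9997, 0.0173, 12.8905], [0.9798, 0.0229, 0.1986, -562.445], [-0.1989, 0.013, 0.9799, -1219.6194], [0.0, 0.0, 0.0, 1.0]]
{'time': 0.1, 'joints': array([ 1.11139697,  0.4351398 ,  0.02494777,  1.57401799, -0.01158491,
        1.13401133, -0.07508796]), 'joint_vel': array([ 8.10058397e-05, -7.93351221e-04,  5.10665892e-04, -2.80398319e-03,
        7.57348884e-04, -6.74159044e-04, -7.88799362e-05]), 'effort': array([ 4.33236695e-03, -6.71752882e+01,  1.02887549e+00, -3.16901386e+01,
        1.58511690e-02,  7.23929043e-03,  3.04793741e-05]), 'tcp_pos': array([ 218.0951727 , -585.21720586,  230.60795305]), 'eef_rot': array([-3.09038228e+00, -5.57203361e-01,  6.02136838e-04]), 'wrist_force': array([0.85528317, 0.06995761, 0.29299907]), 'wrist_torque': array([-0.04571174,  0.04388214,  0.01245766]), 'gripper_force': 0.0, 'finger_gap': 85.32376439469084}
```

View pics/scene0.png

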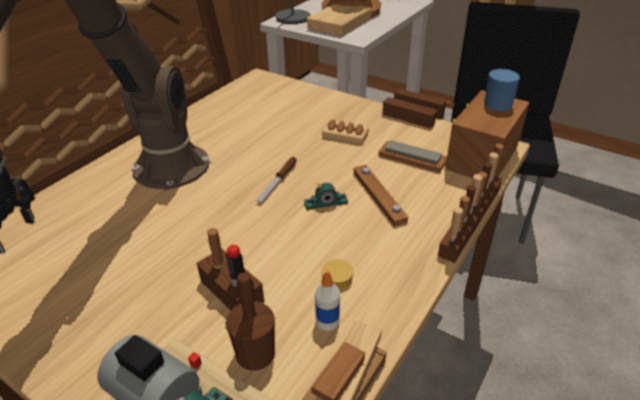

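View pics/top0.png

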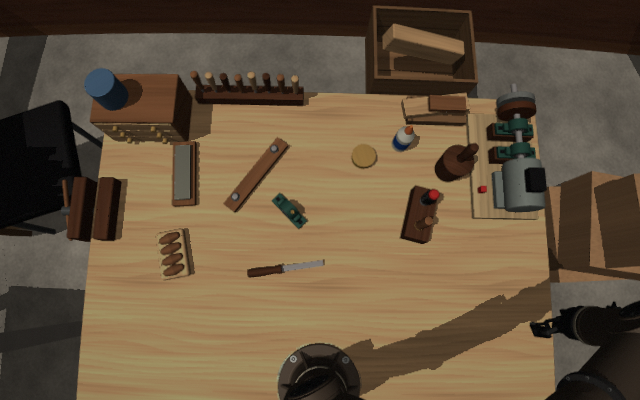

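The scene view shows the bearing at (325,197), stop at (380,195), gun cap at (234,251). The top view shows the bearing at (290,210), stop from (282,145) to (232,205), gun cap at (433,196) and gouge at (426,224). I'll take closer crops next.

```bash
cat > h.py <<'E'
import numpy as np,cv2
from scipy.spatial.transform import Rotation as R
def proj(d,P):
    P=np.atleast_2d(np.asarray(P,float));E=np.array(d["extrinsics"])
    c=P@E[:3,:3].T+E[:3,3]; c=c*[1,-1,-1]
    K=np.array([[d["fx"],0,d["cx"]],[0,d["fy"],d["cy"]],[0,0,1]])
    return cv2.projectPoints(c.reshape(-1,1,3),np.zeros(3),np.zeros(3),K,np.array(d["D"]))[0].reshape(-1,2)
def ray(d,uv):
    K=np.array([[d["fx"],0,d["cx"]],[0,d["fy"],d["cy"]],[0,0,1]])
    n=cv2.undistortPoints(np.array([[uv]],float),K,np.array(d["D"])).ravel()
    E=np.array(d["extrinsics"]);v=E[:3,:3].T@np.array([n[0],-n[1],-1]);o=-E[:3,:3].T@E[:3,3]
    return o,v/np.linalg.norm(v)
def atz(d,uv,z):
    o,v=ray(d,uv);return o+v*(z-o[2])/v[2]
def tri(rays):
    A=sum(np.eye(3)-np.outer(v,v) for o,v in rays);b=sum((np.eye(3)-np.outer(v,v))@o for o,v in rays)
    return np.linalg.solve(A,b)
def load():
    import pickle;return pickle.load(open("d.pkl","rb"))
E
python3 - <<'E'
from bench import cams
import cv2,numpy as np,pickle
D={n:cams.get_image(n) for n in("scene","top")}
pickle.dump(D,open("d.pkl","wb"))
def crop(n,u,v,w,h,s):
    return cv2.resize(D[n]["frame"][v:v+h,u:u+w,::-1],(w*s,h*s),interpolation=cv2.INTER_CUBIC)
a=np.hstack([crop("scene",295,155,100,75,4),crop("top",215,135,100,75,4)])
b=np.hstack([crop("scene",190,225,100,75,4),crop("top",385,170,100,75,4)])
cv2.imwrite("pics/c1.png",np.vstack([a,b]))
E
```

```text
(no output)
```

View pics/c1.png

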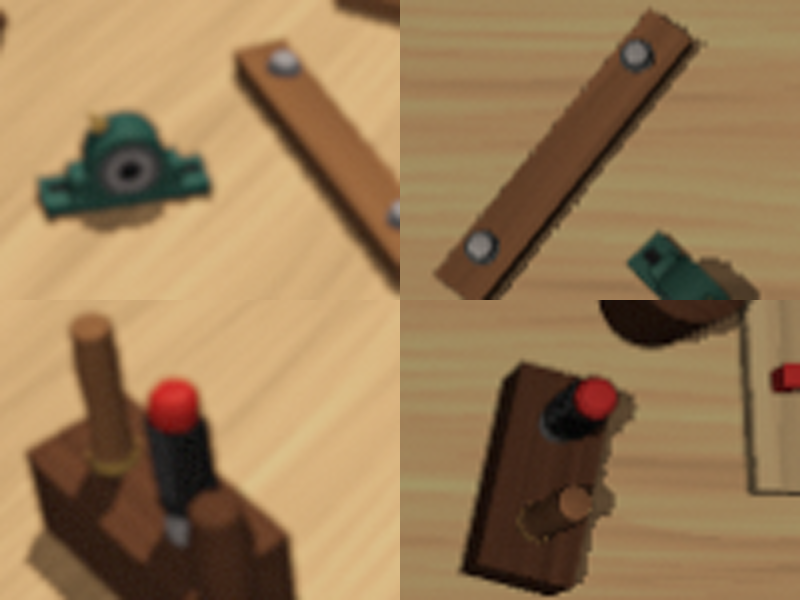

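```bash
cat > fit.py <<'E'
from h import *
from scipy.optimize import minimize,least_squares
S=4
def box(x0,x1,y0,y1,z0,z1): return [[x,y,z] for x in(x0,x1) for y in(y0,y1) for z in(z0,z1)]
def cyl(c,ax,r,h0,h1,n=24):
    t=np.linspace(0,2*np.pi,n,endpoint=False);ax=np.array(ax,float)
    e=np.cross(ax,[0.3,0.5,0.81]);e/=np.linalg.norm(e);f=np.cross(ax,e)
    return [list(np.array(c)+r*(np.cos(a)*e+np.sin(a)*f)+h*ax) for a in t for h in(h0,h1)]
bearing=[box(-63.5,63.5,-19,19,0,14),cyl((0,0,34),(0,1,0),31,-17,17),box(-31,31,-17,17,0,34)]
def pose(p,q): x,y,a=p;c,s=np.cos(a),np.sin(a);q=np.array(q,float);return np.c_[x+c*q[:,0]-s*q[:,1],y+s*q[:,0]+c*q[:,1],q[:,2]]
def sil(d,parts,p,roi):
    u,v,w,h=roi;m=np.zeros((h*S,w*S),np.uint8)
    for q in parts:
        uv=((proj(d,pose(p,q))-[u,v]+.5)*S)
        cv2.fillConvexPoly(m,cv2.convexHull(np.round(uv*16).astype(np.int32)),255,cv2.LINE_8,4)
    return m>0
def gmask(d,roi):
    u,v,w,h=roi;im=d["frame"][v:v+h,u:u+w].astype(np.float32)
    im=cv2.resize(im,(w*S,h*S),interpolation=cv2.INTER_LINEAR)
    return im
def fit(D,rois,parts,mk,p0):
    M={n:mk(gmask(D[n],rois[n])) for n in rois}
    def cost(p):
        c=0
        for n in rois:
            s=sil(D[n],parts,p,rois[n]);c+=1-(s&M[n]).sum()/(s|M[n]).sum()
        return c
    best=None
    for da in(-.15,0,.15):
        st=np.array([[0,0,0],[15,0,0],[0,15,0],[0,0,.2]])+np.array(p0)+[0,0,da]
        r=minimize(cost,st[0],method="Nelder-Mead",options=dict(initial_simplex=st,xatol=.02,fatol=1e-5,maxiter=300))
        if best is None or r.fun<best.fun:best=r
    return best
E
cat > run1.py <<'E'
from fit import *
D=load();t,s=D["top"],D["scene"]
# stop: dogs & corners
nat=lambda c,o:(np.array(c)/4+o)-.375
T=lambda x,y:nat((x-400,y),(215,135)); C=lambda x,y:nat((x,y),(295,155))
for n,a,b in(("dog1",T(636,53),C(283,62)),("dog2",T(481,246),C(398,213)),("ctl",T(650,11),C(237,53)),("ctr",T(697,42),C(286,41))):
    P=tri([ray(t,a),ray(s,b)]);print(n,P.round(1),"top@z",atz(t,a,34 if n[0]=="d" else 24).round(1),"scene@z",atz(s,b,34 if n[0]=="d" else 24).round(1))
print("cBL",atz(t,T(436,272),24).round(1))
T=lambda x,y:nat((x-400,y-300),(385,170)); C=lambda x,y:nat((x,y-300),(190,225))
for n,a,b,z in(("cap",T(596,398),C(174,408),176),("gouge",T(576,503),C(92,330),174),("holderBL",T(463,573),None,66),("holderTL",T(524,362),None,66),("holderBR",T(550,594),None,66)):
    print(n,atz(t,a,z).round(1), (tri([ray(t,a),ray(s,b)]).round(1),atz(s,b,z).round(1)) if b is not None else "")
mk=lambda im:(im[...,1]-im[...,0]>12)&(im[...,1]<160)
p0=np.r_[atz(t,(290,211),20)[:2],0]
print(p0)
rois={"top":(262,182,56,56),"scene":(295,172,60,45)}
for yaw in(-.9,-.5):
    r=fit(D,rois,bearing,mk,[p0[0],p0[1],yaw]);print(r.x.round(3),r.fun)
for n in rois:
    r1=fit(D,{n:rois[n]},bearing,mk,r.x);print(n,r1.x.round(3),r1.fun)
print("mallet",atz(t,(473,151),243),"glue",atz(t,(408,129),165))
E
python3 run1.py
```

```text
dog1 [669.5 132.4 162.1] top@z [732.  159.7  34. ] scene@z [571.8 271.6  34. ]
dog2 [ 628.   324.1 -136.8] top@z [569.7 275.7  34. ] scene@z [729.6 153.   34. ]
ctl [672.  105.6 196.1] top@z [771.7 150.7  24. ] scene@z [528.6 276.1  24. ]
ctr [677.1  94.9 198.3] top@z [745.9 111.2  24. ] scene@z [553.1 310.9  24. ]
cBL [549.9 312.1  24. ]
cap [ 559.6 -312.5  176. ] (array([ 562.9, -316.5,  162.4]), array([ 573.9, -326.2,  176. ]))
gouge [ 484.1 -296.   174. ] (array([ 485.6, -297.2,  167.9]), array([ 491.6, -301.3,  174. ]))
holderBL [ 445.3 -239.    66. ] 
holderTL [ 611.5 -290.7   66. ] 
holderBR [ 430.4 -305.8   66. ] 
[528.57820618 100.72913309   0.        ]
[532.606 105.614  -2.381] 0.8166896090870841
[532.194 105.173   0.767] 0.8156981576000619
top [532.167 105.208   0.767] 0.309937199852235
scene [527.131 113.351   0.799] 0.4909726740403383
mallet [ 669.4011814  -408.06778424  243.        ] glue [ 757.93724367 -247.0833314   165.        ]
```

```bash
cat > run2.py <<'E'
from fit import *
D=load();t,s=D["top"],D["scene"]
def mk(im):
    m=((im[...,0]-im[...,2]<14)).astype(np.uint8)
    m=cv2.morphologyEx(m,cv2.MORPH_CLOSE,np.ones((13,13)))
    n,l,st,_=cv2.connectedComponentsWithStats(m);return l==1+np.argmax(st[1:,4])
rois={"top":(262,182,56,56),"scene":(295,172,60,45)}
for n in list(rois):
    r1=fit(D,{n:rois[n]},bearing,mk,[531,107,.78]);print(n,r1.x.round(3),r1.fun)
r=fit(D,rois,bearing,mk,[531,107,.78]);print(r.x.round(3),r.fun)
out=[]
for n in rois:
    u,v,w,h=rois[n];im=gmask(D[n],rois[n])[...,::-1].astype(np.uint8).copy()
    for m,c in((mk(gmask(D[n],rois[n])),(0,0,255)),(sil(D[n],bearing,r.x,rois[n]),(255,255,255))):
        cv2.drawContours(im,cv2.findContours(m.astype(np.uint8),0,1)[0],-1,c,1)
    out.append(cv2.resize(im,(400,400*h//w)))
hh=max(o.shape[0] for o in out);cv2.imwrite("pics/f2.png",np.hstack([cv2.copyMakeBorder(o,0,hh-o.shape[0],0,0,0) for o in out]))
E
python3 run2.py
```

```text
top [533.86  105.558   0.769] 0.1111521418020679
scene [526.734 109.849   0.799] 0.2220872803821553
[532.202 104.646   0.794] 0.3542591252765068
```

View pics/f2.png

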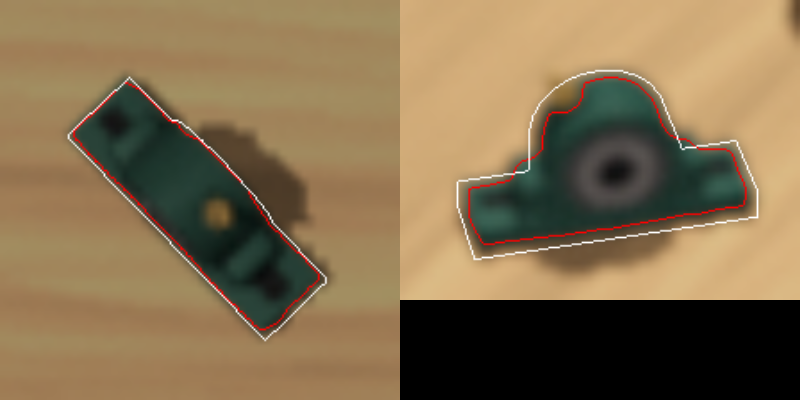

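The overlay shows the foot's outline well matched in the top view, with the nipple at the lower right (the −x end). In the scene view the fit is off by about 1–2 px. Bearing is near (531,107), yaw 0.785, stop normal about 0.94 rad, and the gap about 73 mm, which is plausible.

```bash
cat >> h.py <<'E'
def Rdown(yx,tilt=0): # tool x at angle yx, pointing down
    c,s=np.cos(yx),np.sin(yx);return R.from_matrix(np.array([[c,s,0],[s,-c,0],[0,0,-1]]))
def to(pos,rot,st=None):
    from bench import ctrl
    st=st or ctrl.state();Rc=R.from_rotvec(st["eef_rot"])
    dp=Rc.inv().apply(np.array(pos)-st["tcp_pos"])/10;tw=(Rc.inv()*rot).as_rotvec()
    print("dp",dp.round(2),"twist",tw.round(3),"dist",np.linalg.norm(dp)*10,"t",st["time"],"F",st["wrist_force"].round(1))
E
python3 -c "
from h import *
to((534,110,150),Rdown(.785))"
```

```text
dp [ 53.88 -54.12   8.13] twist [-0.001 -0.    -0.428] dist 768.0103147833136 t 0.2 F [-0.1 -0.1 -0.2]
```

>>> jog_arm:
  dp:
    - [53.9,-54.1,0]
    - [53.9,-54.1,0]
    - [53.9,-54.1,0]
    - [53.9,-54.1,0]
    - [53.9,-54.1,0]
    - [53.9,-54.1,0]
    - [53.9,-54.1,0]
    - [53.9,-54.1,0]
    - [53.9,-54.1,8]
    - [53.9,-54.1,8]
    - [53.9,-54.1,8]
    - [53.9,-54.1,8]
  twist:
    - [0,0,-0.428]
    - [0,0,-0.428]
    - [0,0,-0.428]
    - [0,0,-0.428]
    - [0,0,-0.428]
    - [0,0,-0.428]
    - [0,0,-0.428]
    - [0,0,-0.428]
    - [0,0,-0.428]
    - [0,0,-0.428]
    - [0,0,-0.428]
    - [0,0,-0.428]
  claw: [1,1,1,1,1,1,1,1,1,1,1,1]

```text
time: 1.4
tcp_pos: [465.2, -42.0, 188.1]
eef_rot: [2.903, 1.2, 0.001]
wrist_force: [1.0, -1.4, 0.0]
finger_gap: 85.4
gripper_force: 0.0
```

```bash
python3 -c "
from h import *
from bench import ctrl
print(ctrl.state()['tcp_pos'],ctrl.state()['joints'].round(2))
to((534,110,110),Rdown(.785))"
```

```text
[465.21563992 -42.00871781 188.1361044 ] [ 0.32  0.26 -0.42  1.98  0.13  0.93 -0.95]
dp [15.6  -5.91  7.81] twist [ 0.001 -0.    -0.001] dist 184.23677508786116 t 1.4 F [ 1.  -1.4  0. ]
```

>>> jog_arm:
  dp:
    - [15.6,-5.9,7.8]
    - [15.6,-5.9,7.8]
    - [15.6,-5.9,7.8]
    - [15.6,-5.9,7.8]
    - [15.6,-5.9,7.8]
    - [15.6,-5.9,7.8]
  twist:
    - [0,0,0]
    - [0,0,0]
    - [0,0,0]
    - [0,0,0]
    - [0,0,0]
    - [0,0,0]
  claw: [1,1,1,1,1,1]

```text
time: 2.0
tcp_pos: [533.0, 108.7, 109.7]
eef_rot: [-2.902, -1.204, 0.002]
wrist_force: [-0.3, -0.5, 0.1]
finger_gap: 85.7
gripper_force: 0.0
```

Run:
```python
from h import *
from bench import cams
to((534,110,22),Rdown(.785))
D={n:cams.get_image(n) for n in("scene","top")}
f=lambda n,u,v:cv2.resize(D[n]["frame"][v:v+75,u:u+100,::-1],(400,300),interpolation=cv2.INTER_CUBIC)
cv2.imwrite("pics/g1.png",np.hstack([f("scene",275,145),f("top",240,165)]))
```

```text
dp [ 0.18 -0.01  8.77] twist [-0.001  0.001  0.001] dist 87.73316129817432 t 2.0 F [-0.3 -0.5  0.1]
```

View pics/g1.png

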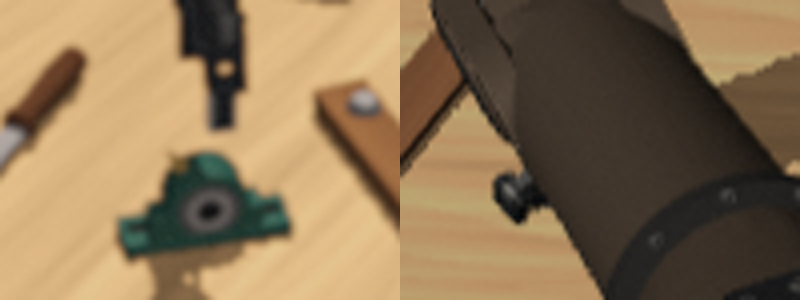

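The scene view shows the fingers over the housing, slightly toward the stop; nothing is in the way. I'll descend and close.

>>> jog_arm:
  dp:
    - [0.2,0,4]
    - [0.2,0,7]
    - [0.2,0,8.7]
    - [0.2,0,8.7]
    - [0.2,0,8.7]
    - [0.2,0,8.7]
    - [0.2,0,8.7]
    - [0.2,0,8.7]
    - [0.2,0,8.7]
    - [0.2,0,8.7]
    - [0.2,0,8.7]
  twist:
    - [0,0,0]
    - [0,0,0]
    - [0,0,0]
    - [0,0,0]
    - [0,0,0]
    - [0,0,0]
    - [0,0,0]
    - [0,0,0]
    - [0,0,0]
    - [0,0,0]
    - [0,0,0]
  claw: [1,1,1,1,-1,-1,-1,-1,-1,-1,-1]
  force: 40

```text
time: 3.2
tcp_pos: [535.6, 109.6, 24.5]
eef_rot: [2.903, 1.2, 0.003]
wrist_force: [-1.7, -1.0, 7.2]
finger_gap: 33.9
gripper_force: 44.1
```

```bash
python3 - <<'E'
from h import *
from bench import cams,ctrl
import run2 as r2
E
python3 - <<'E'
import sys;sys.path.insert(0,'.')
from h import *
n=np.array([np.cos(.94),np.sin(.94)])
to(np.r_[np.array([534,110])+55*n,22],Rdown(.94))
E
```

```text
top [533.86  105.558   0.769] 0.1111521418020679
scene [526.734 109.849   0.799] 0.2220872803821553
[532.202 104.646   0.794] 0.3542591252765068
dp [ 5.34 -1.    0.26] twist [ 0.001 -0.001 -0.156] dist 54.42684382895539 t 3.2 F [-1.7 -1.   7.2]
```

>>> jog_arm:
  dp:
    - [1,-0.2,-0.15]
    - [2,-0.4,-0.15]
    - [3,-0.6,-0.15]
    - [4,-0.8,-0.15]
    - [5,-0.9,-0.15]
    - [5.3,-1,-0.15]
    - [5.3,-1,-0.15]
  twist:
    - [0,0,-0.03]
    - [0,0,-0.06]
    - [0,0,-0.09]
    - [0,0,-0.12]
    - [0,0,-0.15]
    - [0,0,-0.156]
    - [0,0,-0.156]
  claw: [-1,-1,-1,-1,-1,-1,-1]

```text
time: 3.9
tcp_pos: [565.4, 155.0, 24.6]
eef_rot: [-2.799, -1.425, -0.0]
wrist_force: [0.5, 0.4, -4.5]
finger_gap: 33.3
gripper_force: 42.7
```

Run:
```python
from fit import *
from bench import cams,ctrl
st=ctrl.state();print(st["tcp_pos"],st["wrist_force"])
D={n:cams.get_image(n) for n in("scene","top")}
import pickle;pickle.dump(D,open("d2.pkl","wb"))
f=lambda n,u,v:cv2.resize(D[n]["frame"][v:v+75,u:u+100,::-1],(800,600),interpolation=cv2.INTER_CUBIC)
cv2.imwrite("pics/g2.png",f("scene",300,150))
```

```text
[565.3792965  155.02010156  24.56339109] [ 0.47796344  0.38560695 -4.51589736]
```

View pics/g2.png

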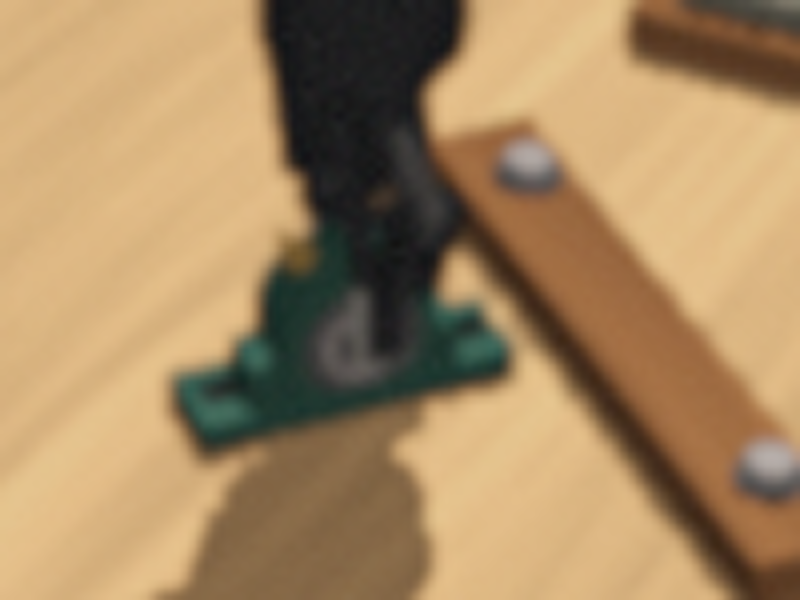

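The block is gripped flat, with its foot end about 20 mm short of the stop. I'll push in stages.

>>> jog_arm:
  dp:
    - [0.6,0,0.1]
    - [1.2,0,0.1]
    - [1.5,0,0.1]
    - [1.8,0,0.1]
    - [1.8,0,0.1]
  twist:
    - [0,0,0]
    - [0,0,0]
    - [0,0,0]
    - [0,0,0]
    - [0,0,0]
  claw: [-1,-1,-1,-1,-1]

```text
time: 4.5
tcp_pos: [576.3, 167.8, 24.6]
eef_rot: [2.8, 1.422, 0.0]
wrist_force: [-2.2, -3.2, 5.9]
finger_gap: 33.4
gripper_force: 44.2
```

>>> jog_arm:
  dp:
    - [0.2,0,0]
    - [0.4,0,0]
    - [0.6,0,0]
    - [0.6,0,0]
  twist:
    - [0,0,0]
    - [0,0,0]
    - [0,0,0]
    - [0,0,0]
  claw: [-1,-1,-1,-1]

```text
time: 4.9
tcp_pos: [576.6, 167.9, 24.5]
eef_rot: [2.798, 1.418, -0.014]
wrist_force: [-14.8, -16.6, 25.0]
finger_gap: 33.7
gripper_force: 46.4
```

Run:
```python
from fit import *
from bench import cams,ctrl
st=ctrl.state();print(st["tcp_pos"],st["wrist_force"],st["wrist_torque"])
D={n:cams.get_image(n) for n in("scene","top")}
import pickle;pickle.dump(D,open("d3.pkl","wb"))
s=D["scene"]
f=lambda n,u,v:cv2.resize(D[n]["frame"][v:v+75,u:u+100,::-1],(800,600),interpolation=cv2.INTER_CUBIC)
im=f("scene",310,150)
cv2.imwrite("pics/g3.png",im)
```

```text
[576.57255032 167.9011073   24.47278866] [-14.77019934 -16.60766468  24.95495153] [-2.94769765  3.08024576  0.33063381]
```

View pics/g3.png

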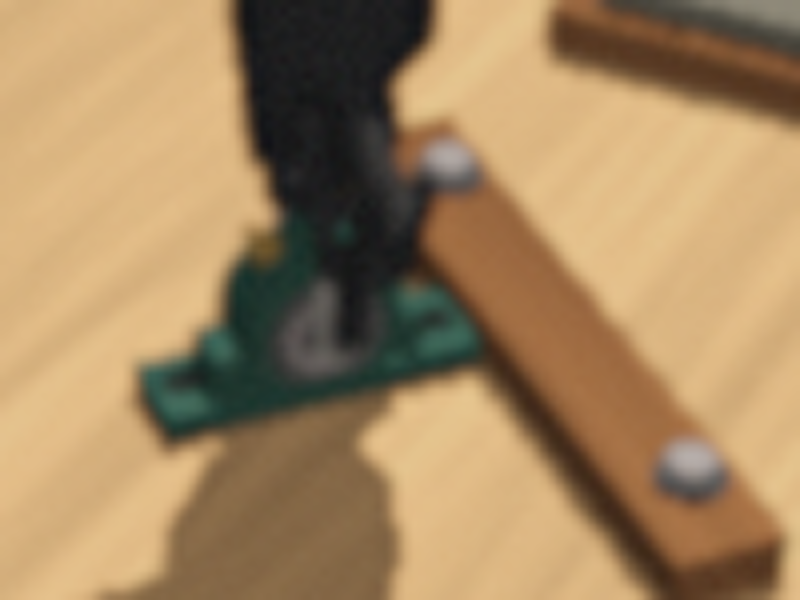

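The foot's plain end now meets the stop's front face near (480,345). I'll measure the face's angle and compare it with the block's.

Run:
```python
from fit import *
import pickle
D=pickle.load(open("d3.pkl","rb"));D0=load();s=D["scene"];t=D0["top"]
c=lambda x,y:(310+x/8-.44,150+y/8-.44)
def ang(a,b): d=b-a;return np.arctan2(d[1],d[0])
a,b=atz(s,c(425,255),24),atz(s,c(680,568),24);print("stop front scene",a.round(1),b.round(1),"normal",ang(a,b)+np.pi/2)
a,b=atz(s,c(172,438),0),atz(s,c(478,360),0);print("foot",a.round(1),b.round(1),ang(a,b))
# edge detection in both images: sample perpendicular to expected edge for max gradient
def edge(d,P0,P1,n=25,w=3):
    pts=[]
    p=proj(d,[P0,P1]);v=p[1]-p[0];nn=np.array([-v[1],v[0]])/np.linalg.norm(v)
    g=d["frame"].astype(np.float32).sum(2)
    for k in np.linspace(.05,.95,n):
        o=p[0]+k*v;q=np.arange(-w,w+.01,.1);m=(o+q[:,None]*nn).astype(np.float32)
        pr=cv2.remap(g,m[:,0].reshape(1,-1),m[:,1].reshape(1,-1),cv2.INTER_LINEAR).ravel()
        pr=cv2.GaussianBlur(pr.reshape(1,-1),(0,0),5).ravel();i=np.argmax(abs(np.gradient(pr)));pts.append(o+q[i]*nn)
    return np.array(pts)
ctr=np.array([650.8,215]);n=np.array([np.cos(.94),np.sin(.94)]);y=np.array([-n[1],n[0]])
for nm,d in(("top",t),("scene0",D0["scene"])):
  for side in(22.5,-22.5):
    P=[np.r_[ctr+side*n+k*y,24] for k in(-125,125)]
    W=np.array([atz(d,u,24)[:2] for u in edge(d,*P)])
    vx,vy,x0,y0=cv2.fitLine(W.astype(np.float32),cv2.DIST_HUBER,0,.01,.01).ravel()
    if vx>0: vx,vy=-vx,-vy
    na=np.arctan2(vy,vx)-np.pi/2
    print(nm,side,"normal",na.round(4),"offset",((np.array([x0,y0])@n)).round(1),np.std((W-[x0,y0])@[-vy,vx]).round(2))
print("tcp offset",np.array([576.6,167.9])@n)
```

```text
stop front scene [587.3 227.9  24. ] [750.6 115.6  24. ] normal 0.968266089422646
foot [549.1 108.8   0. ] [621.5 209.3  -0. ] 0.9464381906915986
top 22.5 normal 0.9448 offset 578.6 0.43
top -22.5 normal 0.912 offset 530.8 3.17
scene0 22.5 normal 0.9499 offset 577.6 1.24
scene0 -22.5 normal 0.9492 offset 533.4 0.32
tcp offset 475.66078029094996
```

The stop normal is about 0.948 rad from three edges and the block sits at 0.939, so it is flush. I'll relax, release and retreat.

>>> jog_arm:
  dp:
    - [0.1,0,0]
    - [0,0,-0.1]
    - [-0.3,0,-0.1]
    - [-0.35,0,-0.1]
    - [-0.35,0,-0.1]
    - [-0.35,0,-0.1]
    - [-0.35,0,-0.1]
    - [-0.35,0,-3]
    - [-0.35,0,-7]
    - [-0.35,0,-12]
  twist:
    - [0,0,-0.01]
    - [0,0,-0.01]
    - [0,0,-0.01]
    - [0,0,-0.01]
    - [0,0,-0.01]
    - [0,0,-0.01]
    - [0,0,-0.01]
    - [0,0,-0.01]
    - [0,0,-0.01]
    - [0,0,-0.01]
  claw: [-1,-1,-1,-1,1,1,1,1,1,1]

```text
time: 6.0
tcp_pos: [576.3, 170.9, 143.9]
eef_rot: [-2.792, -1.438, 0.004]
wrist_force: [1.2, 0.4, 0.5]
finger_gap: 85.1
gripper_force: 0.0
```

Run:
```python
from h import *
from bench import ctrl
D=load();print("holder pts z66")
# holder axis from corners and from cap/gouge
print(np.arctan2(-290.7+239,611.5-445.3), np.arctan2(-316.5+297.2,562.9-485.6))
st=ctrl.state();print(st["tcp_pos"],st["joints"].round(2),st["finger_gap"])
```

```text
holder pts z66
-0.3015824733887019 -0.24467424913322341
[576.32831096 170.92136492 143.90901827] [-0.06  0.53 -0.46  1.71  0.27  0.98 -1.24] 85.08603851528702
```

```bash
cat > run3.py <<'E'
from fit import *
D=load();rois={"top":(420,185,28,24),"scene":(220,238,32,30)}
red=lambda im:(im[...,0]>90)&(im[...,0]>2.2*im[...,1])
M={n:red(gmask(D[n],rois[n])) for n in rois}
for n in rois:
    ys,xs=np.nonzero(M[n]);print(n,"area px",M[n].sum()/16,"centroid",(xs.mean()/4-.375+rois[n][0]).round(2),(ys.mean()/4-.375+rois[n][1]).round(2))
def fitn(ns,z0):
    def cost(p):
        c=0
        for n in ns:
            s=sil(D[n],[cyl((0,0,0),(0,0,1),abs(p[2]),z0,176)],[p[0],p[1],0],rois[n]);c+=1-(s&M[n]).sum()/(s|M[n]).sum()
        return c
    st=np.array([[560,-312,14.],[568,-312,14],[560,-304,14],[560,-312,17]])
    r=minimize(cost,st[0],method="Nelder-Mead",options=dict(initial_simplex=st,xatol=.05,fatol=1e-5));return r.x.round(2),round(r.fun,3)
for z0 in(156,160,164):
    print(z0,fitn(["top"],z0),fitn(["scene"],z0),fitn(["top","scene"],z0))
# holder edges, top face z=66
def edge(d,P0,P1,n=30,w=5):
    p=proj(d,[P0,P1]);v=p[1]-p[0];nn=np.array([-v[1],v[0]])/np.linalg.norm(v);g=d["frame"].astype(np.float32).sum(2);pts=[]
    for k in np.linspace(.08,.92,n):
        o=p[0]+k*v;q=np.arange(-w,w+.01,.1);m=(o+q[:,None]*nn).astype(np.float32)
        pr=cv2.GaussianBlur(cv2.remap(g,m[:,0].reshape(1,-1),m[:,1].reshape(1,-1),cv2.INTER_LINEAR),(0,0),5).ravel();i=np.argmax(abs(np.gradient(pr)));pts.append(o+q[i]*nn)
    return np.array(pts)
c=np.array([521,-298]);a=-.28;ex=np.array([np.cos(a),np.sin(a)]);ey=np.array([-ex[1],ex[0]])
d=D["top"]
for nm,P,Q,z in(("+y base",c+37.5*ey-80*ex,c+37.5*ey+80*ex,66),("-y top",c-37.5*ey-80*ex,c-37.5*ey+80*ex,66),("-x",c-82.5*ex-35*ey,c-82.5*ex+35*ey,66),("+x",c+82.5*ex-35*ey,c+82.5*ex+35*ey,66)):
    W=np.array([atz(d,u,z)[:2] for u in edge(d,np.r_[P,z],np.r_[Q,z])])
    vx,vy,x0,y0=cv2.fitLine(W.astype(np.float32),cv2.DIST_HUBER,0,.01,.01).ravel()
    p=np.array([x0,y0])-c
    print(nm,"ang",np.arctan2(vy,vx).round(3),"off ex,ey",(p@ex).round(1),(p@ey).round(1),"sd",np.std((W-[x0,y0])@[-vy,vx]).round(1))
E
python3 run3.py
```

```text
top area px 77.5625 centroid 433.67 194.0
scene area px 124.5625 centroid 232.82 251.01
156 (array([ 562.32, -315.4 ,   12.08]), np.float64(0.127)) (array([ 564.2 , -317.33,   10.76]), np.float64(0.171)) (array([ 562.14, -315.65,   11.61]), np.float64(0.318))
160 (array([ 561.61, -314.6 ,   12.65]), np.float64(0.1)) (array([ 565.49, -318.72,   11.29]), np.float64(0.093)) (array([ 562.56, -316.22,   12.96]), np.float64(0.358))
164 (array([ 561.58, -314.3 ,   12.73]), np.float64(0.071)) (array([ 566.8 , -320.23,   12.46]), np.float64(0.059)) (array([ 562.26, -314.8 ,   13.13]), np.float64(0.476))
+y base ang -0.237 off ex,ey -3.8 42.0 sd 0.3
-y top ang -0.272 off ex,ey -4.9 -49.1 sd 7.8
-x ang 1.322 off ex,ey -88.4 11.2 sd 0.4
+x ang 1.359 off ex,ey 86.8 2.7 sd 1.4
```

```bash
python3 -c "
from h import *
to((563,-317,215),Rdown(-.245))"
```

```text
dp [-40.52  27.22  -7.09] twist [-1.000e-03  3.000e-03  1.197e+00] dist 493.25331210767195 t 6.0 F [1.2 0.4 0.5]
```

>>> jog_arm:
  dp:
    - [0,0,-5]
    - [-4,2.7,-8]
    - [-8,5.4,-8]
    - [-12,8,-8]
    - [-40.5,27.2,-7.5]
    - [-40.5,27.2,-7.5]
    - [-40.5,27.2,-7.5]
    - [-40.5,27.2,-7.5]
    - [-40.5,27.2,-7.5]
    - [-40.5,27.2,-7.5]
    - [-40.5,27.2,-7.1]
    - [-40.5,27.2,-7.1]
  twist:
    - [0,0,0]
    - [0,0,0.15]
    - [0,0,0.3]
    - [0,0,0.45]
    - [0,0,0.6]
    - [0,0,0.75]
    - [0,0,0.9]
    - [0,0,1.05]
    - [0,0,1.2]
    - [0,0,1.2]
    - [0,0,1.2]
    - [0,0,1.2]
  claw: [1,1,1,1,1,1,1,1,1,1,1,1]

```text
time: 7.2
tcp_pos: [560.9, -325.3, 214.0]
eef_rot: [3.111, -0.405, -0.002]
wrist_force: [-0.3, 0.9, -0.0]
finger_gap: 85.3
gripper_force: 0.0
```

```bash
python3 -c "
from h import *
to((563,-317,215),Rdown(-.245))"
```

```text
dp [-0.01 -0.86 -0.1 ] twist [ 0.005  0.001 -0.014] dist 8.654985903534198 t 7.2 F [-0.3  0.9 -0. ]
```

>>> jog_arm:
  dp:
    - [0,-0.9,0]
    - [0,-0.9,0]
    - [0,-0.9,0]
  twist:
    - [0,0,-0.014]
    - [0,0,-0.014]
    - [0,0,-0.014]
  claw: [1,1,1]

```text
time: 7.5
tcp_pos: [566.6, -305.5, 215.2]
eef_rot: [-3.12, 0.363, -0.001]
wrist_force: [0.8, 0.3, 0.5]
finger_gap: 85.4
gripper_force: 0.0
```

```bash
cat > run4.py <<'E'
from fit import *
from bench import cams
import pickle
D={n:cams.get_image(n) for n in("scene","top")};pickle.dump(D,open("d4.pkl","wb"))
def mk(im):
    m=((im[...,0]-im[...,2]<14)).astype(np.uint8)
    m=cv2.morphologyEx(m,cv2.MORPH_CLOSE,np.ones((13,13)))
    n,l,st,_=cv2.connectedComponentsWithStats(m);return l==1+np.argmax(st[1:,4])
pc=np.array([554,152.]) 
n=np.array([np.cos(.948),np.sin(.948)]);y=np.array([-n[1],n[0]])
rois={}
for k in D:
    u=proj(D[k],[[*pc,30]])[0].astype(int);rois[k]=(u[0]-27,u[1]-27,54,54)
for ns in(["top"],["scene"]):
    r=fit(D,{k:rois[k] for k in ns},bearing,mk,[*(n*470-366.6*y),.948])
    print(ns,r.x.round(3),round(r.fun,3),"n,y",(r.x[:2]@n).round(1),(r.x[:2]@y).round(1))
# nipple brass: yellow
for k in D:
    N=n*445-366.6*y;u=proj(D[k],[[*N,75]])[0];print(k,"pred nipple px",u.round(1))
    x0,y0=(u-7).astype(int);im=D[k]["frame"][y0:y0+15,x0:x0+15].astype(int)
    yel=(im[...,0]-im[...,2]);
    g=(im[...,0]>im[...,1]+8)
    print(np.where(g,yel,0))
import importlib
to((563,-317,215),Rdown(-.245))
E
python3 run4.py
```

```text
['top'] [575.057 164.325   0.939] 0.107 n,y 468.9 -371.2
['scene'] [573.033 169.914   0.958] 0.197 n,y 472.3 -366.3
scene pred nipple px [340.6 177.9]
[[91 90 91 90 90 90 90 90 91 90 90 90 91 92 90]
 [91 90 91 91 91 91 91 91 91 89 91 90 91 90 91]
 [91 90 91 91 90 92 90 90 89 89 89 91 91 91 91]
 [91 90 90 91 90 90 90 89 90 90 91 91 90 91 91]
 [91 89 89 91 90 90 90 89 89 90 91 91 91 91 91]
 [91 91 91 91 90 90 89 90 90 90 91 91 91 90 89]
 [91 90 92 90 89 89 90 91 92 90 90 89 85 81 80]
 [90 91 90 89 90 90 90 92 94 91 85 79 69 55 47]
 [89 90 90 90 89 90 91 93 94 91 77 57  0  0  0]
 [90 89 89 90 91 89 89 88 87 87 78 54  0  0  0]
 [89 89 90 90 90 90 85 77 75 90 89 71  0  0  0]
 [88 90 90 91 90 86 75 61 61 80 83 63  0  0  0]
 [88 89 90 90 88 79 57  0  0 54 56  0  0  0  0]
 [90 92 91 89 86 68  0  0  0  0  0  0  0  0  0]
 [90 91 91 89 80 53  0  0  0  0  0  0  0  0  0]]
top pred nipple px [274.2 198.3]
[[ 0  0  0  0  0  0  0  0  0 38 45 45 45 45 46]
 [ 0  0  0  0  0  0  0  0  0  0 34 48 47 47 48]
 [ 0  0  0  0  0  0  0  0  0  0  0 36 48 48 48]
 [ 0  0  0  0  0  0  0  0  0  0  0  0 36 50 49]
 [ 0  0  0  0  0  0  0  0  0  0  0  0  0 39 49]
 [ 0  0  0  0  0  0 59 62 57  0  0  0  0  0 38]
 [ 0  0  0  0  0  0 80 76 86 52  0  0  0  0  0]
 [ 0  0  0  0  0  0 60 75 77 44  0  0  0  0  0]
 [ 0  0  0  0  0  0  0 49 31  0  0  0  0  0  0]
 [ 0  0  0  0  0  0  0  0  0  0  0  0  0  0  0]
 [ 0  0  0  0  0  0  0  0  0  0  0  0  0  0  0]
 [58  0  0  0  0  0  0  0  0  0  0  0  0  0  0]
 [78 63 37  0  0  0  0  0  0  0  0  0  0  0  0]
 [81 80 70 40  0  0  0  0  0  0  0  0  0  0  0]
 [79 80 79 69 55  0  0  0  0  0  0  0  0  0  0]]
dp [-0.07  1.07  0.02] twist [-0.    -0.001  0.012] dist 10.751190308616893 t 7.6 F [-0.6  0.6  0.5]
```

>>> jog_arm:
  dp:
    - [-0.1,1.1,0]
    - [-0.1,1.1,0]
    - [-0.1,1.1,0]
    - [-0.1,1.1,0]
  twist:
    - [0,0,0.012]
    - [0,0,0.012]
    - [0,0,0.012]
    - [0,0,0.012]
  claw: [1,1,1,1]

```text
time: 8.0
tcp_pos: [562.0, -318.7, 214.8]
eef_rot: [-3.117, 0.388, -0.0]
wrist_force: [0.5, 0.1, 0.3]
finger_gap: 85.2
gripper_force: 0.0
```

Run:
```python
from h import *
from bench import cams
to((563,-317,115),Rdown(-.245))
D={n:cams.get_image(n) for n in("scene","top")}
f=lambda n,u,v:cv2.resize(D[n]["frame"][v:v+75,u:u+75,::-1],(400,400),interpolation=cv2.INTER_CUBIC)
cv2.imwrite("pics/g4.png",np.hstack([f("scene",200,215),f("top",390,160)]))
```

```text
dp [ 0.05 -0.19  9.98] twist [-0.    -0.    -0.002] dist 99.86128224231791 t 8.0 F [0.5 0.1 0.3]
```

View pics/g4.png

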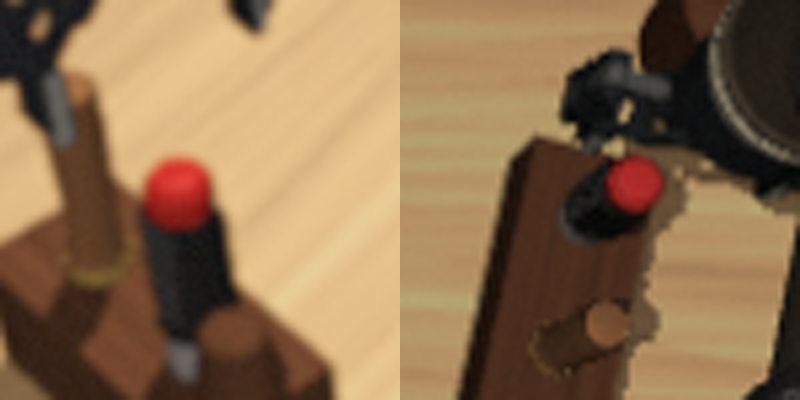

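Run:
```python
from h import *
from bench import ctrl,cams
st=ctrl.state();Rc=R.from_rotvec(st["eef_rot"]);D={n:cams.get_image(n) for n in("scene","top")}
for z in(0,-13):
  P=[st["tcp_pos"]+Rc.apply([0,y,z]) for y in(-43,0,43)]
  for n,o in(("scene",(200,215)),("top",(390,160))):
    print(z,n,((proj(D[n],P)-o+.5)*400/75).round(0).tolist(), "gun cap top",((proj(D[n],[563,-317,176])-o+.5)*400/75).round(0).tolist())
```

```text
0 scene [[245.0, 56.0], [158.0, 105.0], [67.0, 156.0]] gun cap top [[174.0, 175.0]]
0 top [[189.0, 143.0], [269.0, 164.0], [348.0, 186.0]] gun cap top [[243.0, 179.0]]
-13 scene [[242.0, 32.0], [154.0, 80.0], [62.0, 131.0]] gun cap top [[174.0, 175.0]]
-13 top [[196.0, 137.0], [277.0, 159.0], [357.0, 181.0]] gun cap top [[243.0, 179.0]]
```

The fingers straddle the gun: tips at (62,140) and (258,30) in the scene crop, with the cap at (180,185) between and below them; the gouge is clear. I'll descend and grip.

>>> jog_arm:
  dp:
    - [0.1,-0.2,3]
    - [0.1,-0.2,6]
    - [0.1,-0.2,9]
    - [0.1,-0.2,10]
    - [0.1,-0.2,10]
    - [0.1,-0.2,10]
    - [0.1,-0.2,10]
    - [0.1,-0.2,10]
    - [0.1,-0.2,10]
    - [0.1,-0.2,10]
    - [0.1,-0.2,10]
  twist:
    - [0,0,0]
    - [0,0,0]
    - [0,0,0]
    - [0,0,0]
    - [0,0,0]
    - [0,0,0]
    - [0,0,0]
    - [0,0,0]
    - [0,0,0]
    - [0,0,0]
    - [0,0,0]
  claw: [1,1,1,1,1,-1,-1,-1,-1,-1,-1]
  force: 70

```text
time: 9.3
tcp_pos: [564.1, -317.2, 116.0]
eef_rot: [3.117, -0.387, 0.003]
wrist_force: [-0.4, -0.0, 6.3]
finger_gap: 26.9
gripper_force: 67.4
```

>>> jog_arm:
  dp:
    - [0,0,-2]
    - [0,0,-4]
    - [0,0,-7]
    - [0,0,-11]
    - [0,0,-15]
    - [0,0,-15]
    - [0,0,-15]
    - [0,0,-15]
  twist:
    - [0,0,0]
    - [0,0,0]
    - [0,0,0]
    - [0,0,0]
    - [0,0,0]
    - [0,0,0]
    - [0,0,0]
    - [0,0,0]
  claw: [-1,-1,-1,-1,-1,-1,-1,-1]
  force: 100

```text
time: 10.1
tcp_pos: [562.4, -316.5, 262.8]
eef_rot: [-3.117, 0.387, 0.005]
wrist_force: [-0.4, -0.8, -4.3]
finger_gap: 27.1
gripper_force: 97.1
```

```bash
cat >> h.py <<'E'
YAW=.946
n=np.array([np.cos(YAW),np.sin(YAW),0]);yb=np.array([-n[1],n[0],0])
NIP=n*444.8-366.6*yb+[0,0,77.3]
AX=-.5*n+np.array([0,0,np.sqrt(.75)])
def Rt(th=np.pi/6): return Rdown(YAW)*R.from_rotvec([0,th,0])
E
python3 - <<'E'
from h import *
print(NIP,Rt().apply([0,0,1]),-AX)
s=60+90 # TCP distance up the axis
to(NIP+AX*s,Rt())
to(NIP+AX*s+[0,0,60],Rdown(YAW))
E
```

```text
[557.52055401 146.33329033  77.3       ] [ 0.29246604  0.40554114 -0.8660254 ] [ 0.29246604  0.40554114 -0.8660254 ]
dp [-14.55 -37.78   5.63] twist [ 0.31   0.462 -1.165] dist 408.7508790112864 t 10.1 F [-0.4 -0.8 -4.3]
dp [-14.57 -37.78  -0.37] twist [-0.003  0.003 -1.193] dist 404.97202727389583 t 10.1 F [-0.4 -0.8 -4.3]
```

```bash
cat >> h.py <<'E'
NIP=np.array([558.5,142.8,77.3])
E
python3 - <<'E'
from h import *
to(NIP+AX*150,Rt())
E
```

```text
dp [-14.37 -37.46   5.63] twist [ 0.31   0.462 -1.165] dist 405.15976193877583 t 10.1 F [-0.4 -0.8 -4.3]
```

>>> jog_arm:
  dp:
    - [-14.4,-37.5,0]
    - [-14.4,-37.5,0]
    - [-14.4,-37.5,0]
    - [-14.4,-37.5,0]
    - [-14.4,-37.5,0]
    - [-14.4,-37.5,2]
    - [-14.4,-37.5,4]
    - [-14.4,-37.5,5.6]
    - [-14.4,-37.5,5.6]
    - [-14.4,-37.5,5.6]
    - [-14.4,-37.5,5.6]
    - [-14.4,-37.5,5.6]
  twist:
    - [0.31,0.462,-1.165]
    - [0.31,0.462,-1.165]
    - [0.31,0.462,-1.165]
    - [0.31,0.462,-1.165]
    - [0.31,0.462,-1.165]
    - [0.31,0.462,-1.165]
    - [0.31,0.462,-1.165]
    - [0.31,0.462,-1.165]
    - [0.31,0.462,-1.165]
    - [0.31,0.462,-1.165]
    - [0.31,0.462,-1.165]
    - [0.31,0.462,-1.165]
  claw: [-1,-1,-1,-1,-1,-1,-1,-1,-1,-1,-1,-1]

```text
time: 11.3
tcp_pos: [516.5, 80.6, 209.2]
eef_rot: [-2.52, -1.285, -0.678]
wrist_force: [0.2, -0.5, -4.7]
finger_gap: 26.7
gripper_force: 99.6
```

Run:
```python
from h import *
from bench import ctrl
to(NIP+AX*150,Rt());print(ctrl.state()["joints"].round(2))
```

```text
dp [-0.1  -0.23  0.17] twist [ 0.005 -0.    -0.002] dist 3.077418793051824 t 11.3 F [ 0.2 -0.5 -4.7]
[ 0.6   0.25 -0.66  2.11 -0.5   0.56 -0.26]
```

>>> jog_arm:
  dp:
    - [-0.1,-0.2,0.2]
    - [-0.1,-0.2,0.2]
    - [-0.1,-0.2,0.2]
    - [-0.1,-0.2,0.2]
  twist:
    - [0,0,0]
    - [0,0,0]
    - [0,0,0]
    - [0,0,0]
  claw: [-1,-1,-1,-1]

```text
time: 11.7
tcp_pos: [514.3, 83.1, 206.8]
eef_rot: [-2.517, -1.289, -0.678]
wrist_force: [0.7, 0.9, -4.7]
finger_gap: 27.2
gripper_force: 99.7
```

```bash
cat > look.py <<'E'
from h import *
from bench import cams,ctrl
import sys,pickle
st=ctrl.state();Rc=R.from_rotvec(st["eef_rot"])
to(NIP+AX*float(sys.argv[2]),Rt(),st)
D={k:cams.get_image(k) for k in("scene","top")};pickle.dump((D,st),open(sys.argv[1]+".pkl","wb"))
O={"scene":(315,130),"top":(250,155)};out=[]
P=dict(mouth=st["tcp_pos"]+Rc.apply([0,0,102]),bar=st["tcp_pos"]+Rc.apply([0,0,50]),nip=NIP)
for k in D:
    u,v=O[k];im=cv2.resize(D[k]["frame"][v:v+75,u:u+50,::-1],(400,600),interpolation=cv2.INTER_CUBIC)
    for nm,p in P.items():
        q=(proj(D[k],p)[0]-O[k]+.5)*8;print(k,nm,q.round(0))
        cv2.circle(im,tuple(q.round().astype(int).tolist()),2,dict(mouth=(255,0,255),bar=(255,0,255),nip=(255,255,255))[nm],-1)
    out.append(im)
cv2.imwrite(f"pics/{sys.argv[1]}.png",np.hstack(out))
E
python3 look.py n1 150
```

```text
dp [-0.04  0.09 -0.07] twist [ 0.003 -0.001  0.001] dist 1.249643245608148 t 11.7 F [ 0.7  0.9 -4.7]
scene mouth [144. 308.]
scene bar [ 74. 216.]
scene nip [205. 389.]
top mouth [250. 363.]
top bar [300. 382.]
top nip [210. 346.]
```

View pics/n1.png

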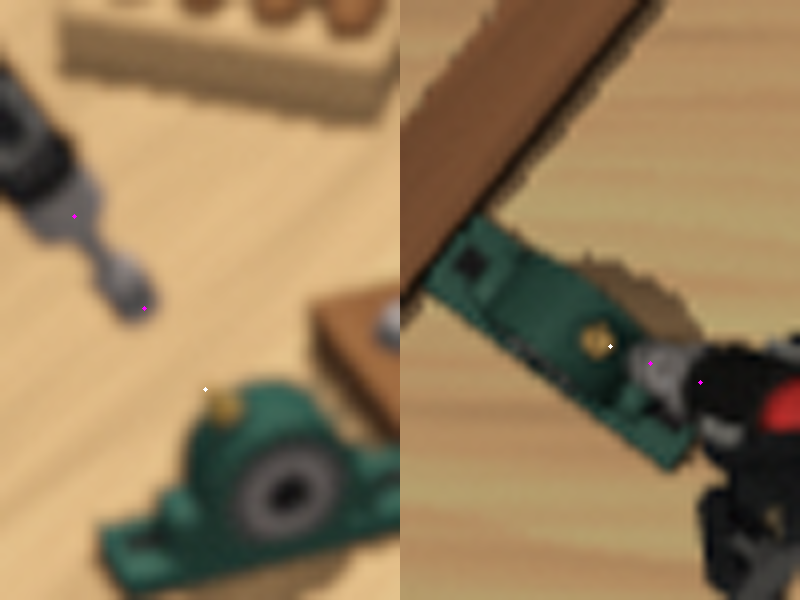

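The scene view shows the mouth at about (137,307) against predicted (144,308), and the nipple head at about (215,393) against (205,389). The top view shows the brass at (597,341) against predicted (610,346), with the coupler close to its prediction. Solving both, the gun needs about 3 mm along tool +x and 0 sideways. I'll advance most of the way and check again.

>>> jog_arm:
  dp:
    - [0.25,0.1,1]
    - [0.25,0.1,2]
    - [0.25,0.1,3]
    - [0.25,0.1,3.5]
    - [0.25,0.1,3.5]
    - [0.25,0.1,3.5]
  twist:
    - [0,0,0]
    - [0,0,0]
    - [0,0,0]
    - [0,0,0]
    - [0,0,0]
    - [0,0,0]
  claw: [-1,-1,-1,-1,-1,-1]

```text
time: 12.4
tcp_pos: [526.4, 98.7, 177.3]
eef_rot: [-2.516, -1.289, -0.677]
wrist_force: [-0.4, 0.5, -3.4]
finger_gap: 26.8
gripper_force: 99.7
```

```bash
python3 look.py n2 114
```

```text
dp [-0.28  0.02 -0.01] twist [ 0.002 -0.001  0.001] dist 2.8030616091141756 t 12.4 F [-0.4  0.5 -3.4]
scene mouth [196. 365.]
scene bar [128. 276.]
scene nip [205. 389.]
top mouth [215. 346.]
top bar [262. 363.]
top nip [210. 346.]
```

View pics/n2.png

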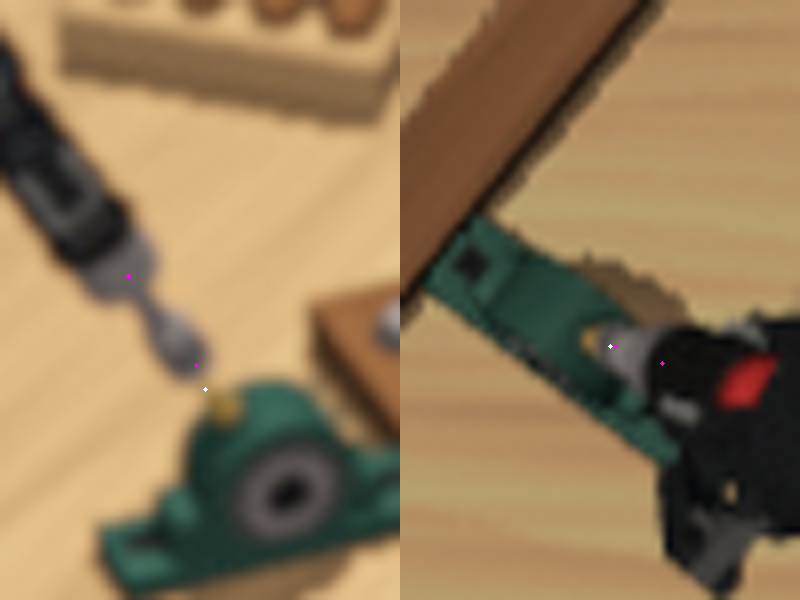

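In the scene view the coupler (centre (178,345), axis slope about (0.61,0.79)) points straight at the nipple (227,407), within about 1 px. In the top view the coupler covers the nipple along its axis with no sideways error. I'll press on, watching the force.

>>> jog_arm:
  dp:
    - [0,0,0.4]
    - [0,0,0.8]
    - [0,0,1.2]
    - [0,0,1.5]
    - [0,0,1.5]
  twist:
    - [0,0,0]
    - [0,0,0]
    - [0,0,0]
    - [0,0,0]
    - [0,0,0]
  claw: [-1,-1,-1,-1,-1]
  force: 120

```text
time: 13.0
tcp_pos: [530.8, 104.9, 164.1]
eef_rot: [-2.516, -1.289, -0.677]
wrist_force: [-0.2, -0.5, -3.6]
finger_gap: 26.7
gripper_force: 117.2
```

>>> jog_arm:
  dp:
    - [0,0,0.3]
    - [0,0,0.6]
    - [0,0,0.6]
  twist:
    - [0,0,0]
    - [0,0,0]
    - [0,0,0]
  claw: [-1,-1,-1]

```text
time: 13.3
tcp_pos: [532.8, 106.9, 159.2]
eef_rot: [-2.517, -1.289, -0.677]
wrist_force: [1.1, -1.3, -4.6]
finger_gap: 26.4
gripper_force: 118.2
```

```bash
cat > st.py <<'E'
from h import *
from bench import ctrl
st=ctrl.state();Rc=R.from_rotvec(st["eef_rot"]);p=Rc.inv().apply(st["tcp_pos"]-NIP)
print("tool-frame TCP rel nipple",p.round(2),"F tool",Rc.inv().apply(st["wrist_force"]).round(1),"axis err",(Rc.inv()*Rt()).as_rotvec().round(3),st["time"])
E
python3 st.py
```

```text
tool-frame TCP rel nipple [  2.76   0.48 -93.  ] F tool [-2.7  1.6  3.8] axis err [ 0.003 -0.001  0.001] 13.3
```

>>> jog_arm:
  dp:
    - [0,0,0.2]
    - [0,0,0.4]
    - [0,0,0.4]
  twist:
    - [0,0,0]
    - [0,0,0]
    - [0,0,0]
  claw: [-1,-1,-1]

```text
time: 13.6
tcp_pos: [533.8, 108.5, 155.7]
eef_rot: [-2.517, -1.289, -0.677]
wrist_force: [-3.6, -2.7, 0.2]
finger_gap: 26.7
gripper_force: 118.6
```

>>> jog_arm:
  dp:
    - [0,0,0.2]
    - [0,0,0.4]
    - [0,0,0.4]
  twist:
    - [0,0,0]
    - [0,0,0]
    - [0,0,0]
  claw: [-1,-1,-1]

```text
time: 13.9
tcp_pos: [535.1, 110.2, 152.3]
eef_rot: [-2.517, -1.289, -0.677]
wrist_force: [-3.1, -3.8, 1.6]
finger_gap: 26.7
gripper_force: 118.9
```

```bash
python3 st.py
```

```text
tool-frame TCP rel nipple [  2.78   0.32 -85.04] F tool [-3.4 -0.3 -3.8] axis err [ 0.003 -0.001  0.001] 13.9
```

>>> jog_arm:
  dp:
    - [0,0,0.2]
    - [0,0,0.3]
    - [0,0,0.3]
  twist:
    - [0,0,0]
    - [0,0,0]
    - [0,0,0]
  claw: [-1,-1,-1]

```text
time: 14.2
tcp_pos: [535.9, 111.3, 149.8]
eef_rot: [-2.517, -1.289, -0.677]
wrist_force: [-4.5, -4.5, 3.4]
finger_gap: 26.5
gripper_force: 119.1
```

```bash
python3 st.py
```

```text
tool-frame TCP rel nipple [  2.77   0.32 -82.12] F tool [-3.7 -1.  -6.1] axis err [ 0.003 -0.001  0.001] 14.2
```

>>> jog_arm:
  dp:
    - [0,0,0.2]
    - [0,0,0.3]
    - [0,0,0.3]
  twist:
    - [0,0,0]
    - [0,0,0]
    - [0,0,0]
  claw: [-1,-1,-1]

```text
time: 14.5
tcp_pos: [536.8, 112.4, 147.2]
eef_rot: [-2.517, -1.289, -0.677]
wrist_force: [-4.0, -4.5, 3.7]
finger_gap: 26.8
gripper_force: 119.3
```

```bash
python3 st.py
```

```text
tool-frame TCP rel nipple [  2.68   0.38 -79.19] F tool [-3.3 -0.6 -6.3] axis err [ 0.003 -0.001  0.001] 14.5
```

```bash
cat > prof.py <<'E'
from h import *
from bench import cams,ctrl
import pickle
D={k:cams.get_image(k) for k in("scene","top")};st=ctrl.state();pickle.dump((D,st),open("n3.pkl","wb"))
d0=np.array([.615,.788]);pts=np.array([227,407])+np.outer(np.arange(-90,34,4),d0)
raw=(pts/8-.5+np.array([315,130])).astype(np.float32)
for f in("n1","n2","n3"):
    im=pickle.load(open(f+".pkl","rb"))[0]["scene"]["frame"]
    p=cv2.remap(im,raw[:,0].reshape(1,-1),raw[:,1].reshape(1,-1),cv2.INTER_LINEAR)[0].astype(int)
    print(f);print(" ".join(f"{t}:{a},{b},{c}" for t,(a,b,c) in zip(range(-90,34,4),p)))
    q=im[174:186,338:348].astype(int);print("brass",((q[...,0]-q[...,2]>40)&(q[...,0]<190)&(q[...,0]-q[...,2]>.45*q[...,0])).astype(int).tolist() if 0 else "")
a,b=proj(D["scene"],[NIP,NIP+AX*20]);print("axial zoom px/mm",np.linalg.norm(a-b)*8/20)
E
python3 prof.py
```

```text
n1
-90:221,184,131 -86:222,184,131 -82:221,184,131 -78:220,182,130 -74:219,181,129 -70:218,180,128 -66:217,180,128 -62:217,180,128 -58:216,179,127 -54:216,179,128 -50:216,179,128 -46:217,180,128 -42:217,179,127 -38:215,177,124 -34:212,174,121 -30:206,168,114 -26:197,159,104 -22:185,149,94 -18:172,138,85 -14:159,127,74 -10:152,122,68 -6:148,119,64 -2:147,117,62 2:144,114,61 6:134,107,59 10:116,98,58 14:100,89,58 18:80,81,58 22:63,77,60 26:51,77,63 30:48,80,67
brass 
n2
-90:122,116,113 -86:119,114,111 -82:113,108,106 -78:107,102,100 -74:99,95,93 -70:92,89,87 -66:86,83,82 -62:84,82,80 -58:86,82,81 -54:92,86,83 -50:106,95,88 -46:126,109,94 -42:146,122,99 -38:163,134,101 -34:178,144,103 -30:185,150,103 -26:187,151,99 -22:181,146,93 -18:172,138,86 -14:160,128,75 -10:154,123,69 -6:150,120,65 -2:148,118,63 2:145,116,62 6:134,109,60 10:117,99,59 14:101,91,60 18:81,83,60 22:64,79,61 26:50,77,63 30:47,79,67
brass 
n3
-90:104,99,95 -86:103,98,95 -82:103,97,95 -78:104,98,95 -74:106,99,95 -70:109,100,95 -66:110,100,95 -62:111,101,96 -58:114,104,99 -54:114,106,101 -50:116,109,105 -46:120,113,110 -42:123,117,114 -38:126,120,116 -34:124,118,115 -30:119,113,110 -26:112,106,103 -22:105,99,96 -18:97,92,90 -14:89,85,83 -10:87,83,81 -6:88,84,82 -2:91,86,84 2:94,89,87 6:94,90,88 10:88,86,83 14:80,82,77 18:69,78,72 22:59,76,68 26:51,76,66 30:47,78,67
brass 
axial zoom px/mm 2.0904855143420633
```

```bash
cat > tm.py <<'E'
from h import *
import pickle,sys
S=8
def g(f):
    D,st=pickle.load(open(f+".pkl","rb"));im=D["scene"]["frame"][100:210,285:375];return cv2.resize(im,None,fx=S,fy=S,interpolation=cv2.INTER_CUBIC),st,D["scene"]
A,sa,d=g("n2");B,sb,_=g(sys.argv[1] if len(sys.argv)>1 else "n3")
o=np.array([240,240]) # zoom offset of earlier crop (315-285,130-100)*8
adv=Rm=R.from_rotvec(sa["eef_rot"]).inv().apply(sb["tcp_pos"]-sa["tcp_pos"]);print("tcp move tool",adv.round(2))
pa,pb=[proj(d,s["tcp_pos"]+R.from_rotvec(s["eef_rot"]).apply([0,0,80]))[0]*S for s in(sa,sb)];print("predicted rigid shift",(pb-pa).round(1))
dirv=np.array([.607,.795])
for nm,c,h in(("coupler",(178,345),22),("coupler small",(182,350),16),("barrel",(122,265),26),("grip",(75,205),36)):
    c=np.array(c)+o;T=A[c[1]-h:c[1]+h,c[0]-h:c[0]+h]
    r=cv2.matchTemplate(B,T,cv2.TM_CCOEFF_NORMED);_,v,_,l=cv2.minMaxLoc(r);s=np.array(l)+h-c
    print(nm,"shift",s,"score",round(v,3),"stroke mm",(((pb-pa)-s)@dirv/2.09).round(2))
E
python3 tm.py
```

```text
tcp move tool [-0.2   0.22 34.69]
predicted rigid shift [44.2 58.9]
coupler shift [31 42] score 0.988 stroke mm 10.24
coupler small shift [31 43] score 0.981 stroke mm 9.86
barrel shift [45 63] score 0.995 stroke mm -1.81
grip shift [47 63] score 0.981 stroke mm -2.39
```

The coupler template gives a stroke of about 10–11 mm, which matches the force. To tell whether it has really snapped home, I'll ease back and feel for jaw tension.

>>> jog_arm:
  dp:
    - [0,0,-0.4]
    - [0,0,-0.8]
    - [0,0,-1.1]
    - [0,0,-1.1]
  twist:
    - [0,0,0]
    - [0,0,0]
    - [0,0,0]
    - [0,0,0]
  claw: [-1,-1,-1,-1]

```text
time: 15.0
tcp_pos: [533.2, 108.0, 156.4]
eef_rot: [-2.517, -1.289, -0.676]
wrist_force: [-0.8, -1.8, -8.3]
finger_gap: 26.6
gripper_force: 117.6
```

```bash
cat > avg.py <<'E'
from h import *
from bench import ctrl,cams
F=[];P=[]
for i in range(6):
    cams.get_image("scene");s=ctrl.state();Rc=R.from_rotvec(s["eef_rot"]);F.append(Rc.inv().apply(s["wrist_force"]));P.append(Rc.inv().apply(s["tcp_pos"]-NIP))
print("P",np.mean(P,0).round(2),"F",np.mean(F,0).round(2),np.std(F,0).round(2),"t",s["time"])
E
python3 avg.py
```

```text
P [  2.43   0.   -89.86] F [-4.94  0.15  5.09] [0.55 0.47 1.03] t 15.3
```

>>> jog_arm:
  dp:
    - [0,0,-0.1]
    - [0,0,-0.2]
    - [0,0,-0.2]
  twist:
    - [0,0,0]
    - [0,0,0]
    - [0,0,0]
  claw: [-1,-1,-1]

```text
time: 15.6
tcp_pos: [533.2, 107.5, 158.8]
eef_rot: [-2.516, -1.289, -0.678]
wrist_force: [-1.0, -1.6, -6.2]
finger_gap: 26.7
gripper_force: 117.8
```

```bash
python3 avg.py
```

```text
P [  3.17   0.42 -92.21] F [-4.   -0.6   4.64] [0.33 0.51 0.37] t 15.9
```

```bash
python3 - <<'E'
from bench import cams,ctrl
import pickle
D={k:cams.get_image(k) for k in("scene","top")};pickle.dump((D,ctrl.state()),open("n4.pkl","wb"))
E
python3 tm.py n4
python3 - <<'E'
import sys;sys.path.insert(0,'.')
from h import *
import pickle
S=8
A=pickle.load(open("n2.pkl","rb"))[0]["scene"]["frame"];B=pickle.load(open("n4.pkl","rb"))[0]["scene"]["frame"];C=pickle.load(open("n3.pkl","rb"))[0]["scene"]["frame"]
for nm,X in(("n3",C),("n4",B)):
    z=lambda im,u0,v0,u1,v1:cv2.resize(im[v0:v1,u0:u1],None,fx=S,fy=S,interpolation=cv2.INTER_CUBIC)
    for lab,(u0,v0,u1,v1) in(("foot",(328,194,344,206)),("hub",(344,184,358,200))):
        r=cv2.matchTemplate(z(X,u0-4,v0-4,u1+4,v1+4),z(A,u0,v0,u1,v1),cv2.TM_CCOEFF_NORMED);_,v,_,l=cv2.minMaxLoc(r);print(nm,lab,np.array(l)-32,round(v,3))
E
```

```text
tcp move tool [ 0.16  0.26 21.77]
predicted rigid shift [28.7 36.9]
coupler shift [29 38] score 0.994 stroke mm -0.51
coupler small shift [28 37] score 0.99 stroke mm 0.16
barrel shift [29 40] score 0.995 stroke mm -1.27
grip shift [30 39] score 0.989 stroke mm -1.18
n3 foot [1 0] 0.968
n3 hub [0 0] 0.99
n4 foot [0 0] 0.969
n4 hub [-2  0] 0.986
```

>>> jog_arm:
  dp:
    - [0,0,-0.1]
    - [0,0,-0.2]
    - [0,0,-0.2]
  twist:
    - [0,0,0]
    - [0,0,0]
    - [0,0,0]
  claw: [-1,-1,-1]

```text
time: 16.3
tcp_pos: [532.5, 106.4, 160.5]
eef_rot: [-2.517, -1.289, -0.678]
wrist_force: [-4.1, -3.4, 0.1]
finger_gap: 27.0
gripper_force: 118.8
```

```bash
python3 avg.py;python3 - <<'E'
from bench import cams,ctrl
import pickle
D={k:cams.get_image(k) for k in("scene","top")};pickle.dump((D,ctrl.state()),open("n5.pkl","wb"))
E
python3 tm.py n5
cat > blk.py <<'E'
from h import *
import pickle,sys
S=8
A=pickle.load(open("n2.pkl","rb"))[0]["scene"]["frame"]
for nm in sys.argv[1:]:
    X=pickle.load(open(nm+".pkl","rb"))[0]["scene"]["frame"]
    z=lambda im,u0,v0,u1,v1:cv2.resize(im[v0:v1,u0:u1],None,fx=S,fy=S,interpolation=cv2.INTER_CUBIC)
    for lab,(u0,v0,u1,v1) in(("foot",(328,194,344,206)),("hub",(344,184,358,200))):
        r=cv2.matchTemplate(z(X,u0-4,v0-4,u1+4,v1+4),z(A,u0,v0,u1,v1),cv2.TM_CCOEFF_NORMED);_,v,_,l=cv2.minMaxLoc(r);print(nm,lab,np.array(l)-32,round(v,3))
E
python3 blk.py n5
```

```text
P [  2.96   0.58 -94.34] F [-3.9  -0.94 -2.22] [0.52 0.58 0.3 ] t 16.6
tcp move tool [ 0.07  0.4  19.71]
predicted rigid shift [26.1 33.8]
coupler shift [25 33] score 0.994 stroke mm 0.63
coupler small shift [25 32] score 0.99 stroke mm 1.01
barrel shift [27 36] score 0.996 stroke mm -1.09
grip shift [27 35] score 0.985 stroke mm -0.71
n5 foot [0 0] 0.971
n5 hub [-2  0] 0.986
```

That settles it. While pulling back it held in light tension, then let go, and it now presses on the jaws again at 94 mm with about 2 mm of stroke. So the earlier seat at 90 mm was a true snap. I'll press home again to about 12 mm of stroke.

>>> jog_arm:
  dp:
    - [0,0,0.3]
    - [0,0,0.6]
    - [0,0,0.9]
    - [0,0,1.2]
    - [0,0,1.5]
    - [0,0,1.65]
    - [0,0,1.65]
    - [0,0,1.65]
  twist:
    - [0,0,0]
    - [0,0,0]
    - [0,0,0]
    - [0,0,0]
    - [0,0,0]
    - [0,0,0]
    - [0,0,0]
    - [0,0,0]
  claw: [-1,-1,-1,-1,-1,-1,-1,-1]

```text
time: 17.5
tcp_pos: [537.3, 113.2, 145.8]
eef_rot: [-2.517, -1.289, -0.677]
wrist_force: [-4.9, -5.0, 4.4]
finger_gap: 26.9
gripper_force: 120.4
```

```bash
python3 avg.py;python3 - <<'E'
from bench import cams,ctrl
import pickle
D={k:cams.get_image(k) for k in("scene","top")};pickle.dump((D,ctrl.state()),open("n6.pkl","wb"))
E
python3 tm.py n6; python3 blk.py n3 n6
```

```text
P [  2.79   0.38 -77.6 ] F [-4.6  -1.61 -8.03] [0.58 0.43 0.24] t 17.8
tcp move tool [-0.09  0.29 36.29]
predicted rigid shift [46.5 61.4]
coupler shift [31 41] score 0.988 stroke mm 12.28
coupler small shift [30 41] score 0.981 stroke mm 12.57
barrel shift [48 66] score 0.996 stroke mm -2.17
grip shift [50 66] score 0.992 stroke mm -2.75
n3 foot [1 0] 0.968
n3 hub [0 0] 0.99
n6 foot [0 0] 0.969
n6 hub [-2  0] 0.986
```

The coupler is back at its snapped place (5 mm beyond the unsnapped jaw position). Stroke is about 12–13 mm with roughly 11 N of spring push, and the block has not moved by more than 1 mm. I'll hand in.

```bash
python3 -c "
from bench import job
print(job.close_job())"
```

```text
the job is handed in; nothing more can be done
None
```

I handed the job in with the block against the stop, the coupler snapped onto the nipple, the nozzle about 12–13 mm into the barrel and the gun still gripped at about 120 N. The judge gave no verdict, and the coupler came off once in a pull-back test before I re-pressed it, which may have shifted the block up to 1 mm (tolerance 3 mm).

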